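# Close, tip and return a culture flask

## Task

Screw the cap of the clear culture flask shut (clockwise). Then lift the flask clear of the bench, tip it to 40 degrees from upright towards any side, never much further, and hold it still there for two seconds. Bring it upright again and set it down gently, standing in the middle of the warming plate with its cap still shut; leave the other glassware and boxes where they are.

Things in the scene. Friction and masses are not known exactly. Their poses are not given: they have to be found in the camera images.
- flask: Flat-sided clear plastic culture flask standing upright, white ribbed cap on top. Body 84 mm (its x) by 40 mm (its y) by 108 mm high, mass about 0.35 kg; origin at the centre of its underside, z up its height. Above the body a 26 mm neck carries the cap; the rib on top of the cap ends at 140 mm.
- cap_grip (a point): Middle of the flask's cap, on its axis, 127 mm above the flask's underside. The cap is 38 mm across and 22 mm tall (from 116 to 138 mm above the underside, 8 mm clear of the body) with a low 30 mm rib, 2 mm high, across its top. The frame is the flask's, it does not turn with the cap.
- flask_cap (a joint): Turn of the captive cap on the flask in rad: 0 = shut against its stop, grows counter-clockwise seen from above as it is unscrewed, to 1.45. Stays where it is left. When shut the rib on top lies along the flask's 84 mm side (its x); at value a the rib is turned by a from there.
- warm_plate: Low grey warming plate with a bare flat aluminium top, fixed to the bench, 170 mm (its x) by 150 mm by 28 mm high; origin at the centre of its underside on the bench.
- plate_top (a point): Centre of the warming plate's flat top surface, 28 mm above the bench.
- petri: Bystander: covered petri dish, 93 mm across, 16 mm high; origin at the centre of its underside.
- conical: Bystander: small clear conical flask, 61 mm across, 104 mm high; origin at the centre of its underside.
- slides: Bystander: small white carton, 53 by 77 by 22 mm; origin at the centre of its underside.
Things that resemble listed ones, but are neither listed nor needed, are in the scene too. Leave any red look-alike of the flask alone. Several things have the shape of the warm_plate; the one meant has the colours described above.

How it is judged:
By the outcome, as a careful person would: the job done as asked, in the order asked, and still so for the second after the job is handed in, with the robot touching nothing.
It also fails if it takes over 61 s, if anything falls off the work surface, if the arm or the gripper's body presses on something with over 40 N, if the wrist force passes 120 N, or if a joint passes its speed limit or range.

## Robot

A 6-joint arm with a two-finger parallel gripper is mounted at the origin on a cart in front of the work surface, level with it; the furniture and walls round the work are solid. World frame = base frame: x ahead of the robot, y to its left, z up, the work surface at z = 0. Lengths are in mm, angles in rad, forces in N, time in s.
With the tool pointing down it reaches from about 425 to 1125 mm from the base axis. Payload 14.9 kg.
Tool frame: the origin (TCP) lies at the very end of the fingers, on their centre line; the grasp point (between the pads) lies 19 mm behind it; z points along the fingers, y is the line along which they close (so a half turn about z gives the same grasp; the last joint's range is limited). The gripper opens to 91 mm and grips with 3 to 60 N. Pads are 32 mm wide; open, the fingers measure 118 mm over their backs; the gripper's body (76 mm by 178 mm) begins 60 mm behind the grasp point.
Start: joints at [-1.365, 0.379, 1.734, -0, 1.028, -0.033], TCP at [165.57, -680.15, 213.932] pointing down, gripper open.
Joint ranges: [-2.77, 2.77], [-0.74, 2.19], [0, 2.66], [-1.06, 4.2], [0.31, 2.87], [-3.08, 3.08]. Speed limits (rad/s): [1.89, 1.89, 2.39, 3.14, 3.14, 3.14].

## Interface

Orientations are given as a unit quaternion [w, x, y, z].
In Python, from cell import r gives the robot as it stands. The module is installed in compiled form; this text tells all that it offers.
- The arm moves only by the tool send_rows, never from a script. Its argument "commands" is a list of rows, each a list of 7 numbers: the shift along the world's x, y, z in cm, then the turn, a rotation vector about the world's x, y, z in rad, then the opening, from 0 (shut) to 1 (fully open). In form: [[x, y, z, ax, ay, az, grip], ...]. A call has 1 to 20 rows; each row is the pose to reach, as a shift and turn from the pose commanded when the call began; what a row does not reach only later rows make up. A row lasts 1/12 s, in which the tool goes at most 41.7 mm and 7.16 degrees, less where a joint would pass 70% of its speed; a pose out of reach is approached as far as the arm can. A call with a gripper value outside its range is refused whole. The fingers move at their own pace and stop on an object; "grip_force" is the grip in N (left out, the last holds). Time passes only in rows, so rows that repeat a pose let the fingers close. It gives the time, the measured TCP pose, the force and the opening at its end, in the units of the state.
- r.sense(): the state, without advancing time (a new reading comes with each control period).
- r.read_camera(name): name is "scene" or "top" or "wrist"; returns a dict with "image" (420x560x3 uint8, blue, green, red), "range_z" (420x560 float32, mm along the optical axis (not along the pixel's ray), 0 where there is no reading), "mtx" (3x3 intrinsics, pixels), "dist_coeffs" ([k1, k2, p1, p2, k3] as OpenCV has them; the pictures are not rectified), "rvec" (rotation vector, rad) and "tvec" (3), from world to camera coordinates, as OpenCV has them. Camera axes: x right, y down, z forward; pixel columns grow to the right and rows downward; lengths in mm; the calibration is good to about 2 mm. A picture is of the moment at which its call begins.
- r.close_job(): hands the job in, once; it reports no verdict.
The state is a dict: "time": time; "qpos": joint angles; "qvel": joint speeds; "tau": joint torques, N m; "tcp_pos": TCP position; "tool_rot": TCP orientation; "force": force on the tool from outside, world axes, zero at the start; "ft_torque": the same for the moment, N m; "finger_gap": finger opening in mm.
Only numpy, scipy, OpenCV 4.12 (cv2) and the standard library are available. Lean on these libraries where they do the work, as an engineer would, in place of code of your own. Each camera call takes 0.05 s, during which the arm holds its last target. There are 200 camera calls.

## Working session

There is one attempt and no reset: what is moved stays moved. The work goes in short steps, Python scripts to look and compute and a tool call to move; the robot and the scene stay as the last step left them, time stands still between calls to the robot, and variables do not carry over. Pictures are saved under pics/ and viewed, on a budget of 10 in all, crops included, one or two more only if the job needs it, and the job is handed in when it is done.

Besides the shell and the picture viewer there is one more tool, called by a JSON object that holds its "op" and its "data", one argument or row to a line. send_rows: Moves the arm, as the interface text tells. Its arguments: {"type":"object","properties":{"commands":{"type":"array"},"grip_force":{"type":"number"}},"required":["commands"]}

```bash
mkdir -p pics
cat > h.py <<'E'
import numpy as np, cv2
from cell import r
def cam(n):
    c=r.read_camera(n); R,_=cv2.Rodrigues(np.array(c['rvec'],float)); c['R']=R; c['t']=np.array(c['tvec'],float).reshape(3); return c
def ray(c,uv):
    p=cv2.undistortPoints(np.array(uv,float).reshape(-1,1,2),np.array(c['mtx']),np.array(c['dist_coeffs'])).reshape(-1,2)
    d=np.c_[p,np.ones(len(p))]@c['R']; return -c['R'].T@c['t'],d
def onz(c,uv,z):
    o,d=ray(c,uv); return o+d*((z-o[2])/d[:,2])[:,None]
def dep(c,uv):
    o,d=ray(c,uv); uv=np.array(uv,int).reshape(-1,2); return o+d*c['range_z'][uv[:,1],uv[:,0]][:,None]
E
python3 - <<'E'
from h import *
print(r.sense())
a=cam('scene');b=cam('top')
np.savez('first.npz',**{k+n:np.array(v) for n,c in(('s',a),('t',b)) for k,v in c.items()})
for n,c in(('scene',a),('top',b)):
    print(n,-c['R'].T@c['t'],c['mtx'][0][0]); cv2.imwrite(f'pics/{n}0.png',c['image'])
E
```

```text
{'time': 0.0, 'qpos': array([-1.36528836e+00,  3.79389959e-01,  1.73477594e+00, -4.86592146e-06,
        1.02848338e+00, -3.33453574e-02]), 'qvel': array([-0.00014698, -0.00072661,  0.00213425,  0.00019567,  0.00101261,
       -0.00137188]), 'tau': array([ 1.91299041e-03, -7.63714814e+01, -4.34365726e+01,  6.51140185e-02,
        4.23784030e-02, -6.06443587e-05]), 'tcp_pos': array([ 165.49524134, -679.75538831,  213.30365472]), 'tool_rot': array([-5.26177334e-04,  9.92876820e-01,  1.19144205e-01, -4.74971918e-05]), 'force': array([-0.11765665,  0.20720862, -0.3542047 ]), 'ft_torque': array([-0.00397733,  0.02390323, -0.04256479]), 'finger_gap': 90.99378809559835}
scene [ 282.45859079 1146.67262592 1376.75169233] 470.0589697287642
top [   6.15908358  278.52945025 1992.98897682] 515.7153588136983
```

View pics/top0.png

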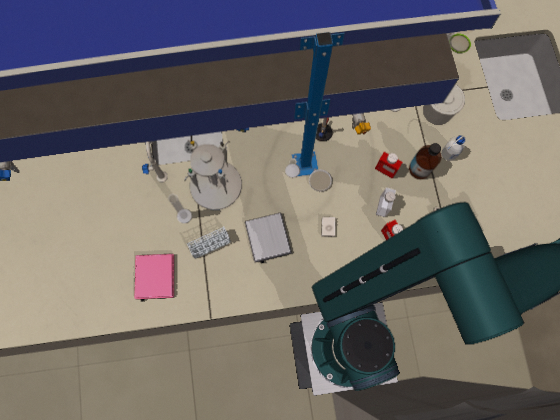

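View pics/scene0.png

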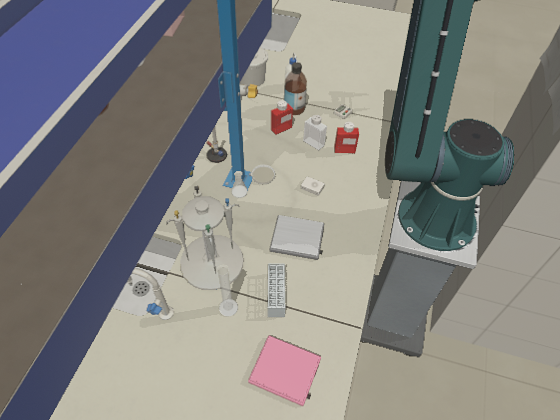

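The clear flask is at top (386,203) and scene (316,132). Its red look-alikes are at top (389,164) and (395,232), scene (282,118) and (346,139). The grey plate is at top (268,237), scene (298,237). The pink plate at top (153,275) has the same shape but the wrong colour. I'll check the choice in one close crop with both views.

Run:
```python
import numpy as np, cv2
from h import *
f=np.load('first.npz')
S={k:f[k+'s'] for k in('image','range_z','mtx','dist_coeffs','R','t')};T={k:f[k+'t'] for k in S}
a=cv2.resize(S['image'][85:185,255:375],None,fx=4,fy=4,interpolation=2)[:400]
b=cv2.resize(T['image'][150:250,355:435],None,fx=4,fy=4,interpolation=2)
cv2.imwrite('pics/crop1.png',np.hstack([a,b]))
for n,c in(('s',S),('t',T)):
    print(n,[ (c['range_z']>0).mean()])
# plate corners by grey contour in both
for n,c,box in(('s',S,(255,200,345,270)),('t',T,(235,200,305,275))):
    x0,y0,x1,y1=box; im=c['image'][y0:y1,x0:x1]; h=cv2.cvtColor(im,cv2.COLOR_BGR2HSV)
    m=((h[...,1]<35)&(h[...,2]>90)).astype(np.uint8)
    m=cv2.morphologyEx(m,cv2.MORPH_OPEN,np.ones((3,3)))
    k=max(cv2.findContours(m,0,2)[0],key=cv2.contourArea); R=cv2.minAreaRect(k)
    q=cv2.approxPolyDP(cv2.convexHull(k),5,True).reshape(-1,2)+[x0,y0]
    P=onz(c,q,28);print(n,q.tolist(),P.round().tolist(),P.mean(0).round(1),np.linalg.norm(P-np.roll(P,1,0),axis=1).round())
    print(dep(c,[np.mean(q,0)]).round())
```

```text
s [np.float64(0.9816028911564626)]
t [np.float64(0.9958928571428571)]
s [[344, 200], [344, 269], [255, 269], [255, 200]] [[339.0, 43.0, 28.0], [278.0, 328.0, 28.0], [558.0, 416.0, 28.0], [650.0, 142.0, 28.0]] [456.2 232.3  28. ] [327. 292. 293. 289.]
[[455. 236.  22.]]
t [[279, 213], [289, 252], [255, 260], [246, 221]] [[550.0, 183.0, 28.0], [389.0, 167.0, 28.0], [377.0, 302.0, 28.0], [536.0, 316.0, 28.0]] [462.7 241.9  28. ] [134. 162. 135. 160.]
[[461. 242.  30.]]
```

View pics/crop1.png

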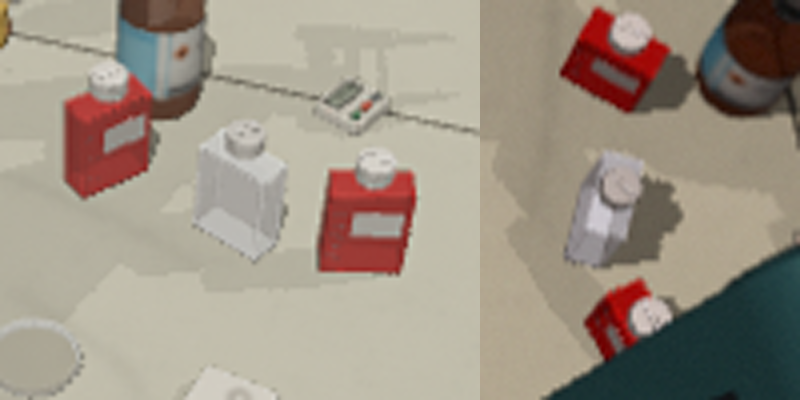

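The crop confirms it: the clear flask stands between the two red ones, with its cap top at scene ≈(316,117) and top ≈(390,195).

Run:
```python
import numpy as np, cv2
from h import *
f=np.load('first.npz')
S={k:f[k+'s'] for k in('image','range_z','mtx','dist_coeffs','R','t')};T={k:f[k+'t'] for k in S}
print('cap',onz(S,[[316.2,117]],138),onz(T,[[390,195.5]],138),dep(S,[[316,117]]),dep(T,[[390,195]]))
print('red caps',onz(S,[[282,104],[349,125]],138),onz(T,[[392.5,158],[398,229.5]],138))
# flask underside corners from scene crop
q=np.array([[193,222],[262,260],[287,215]])/4+[255,85]; print('base',onz(S,q,0))
q=np.array([[197,150],[265,178],[287,160]])/4+[255,85]; print('shoulder',onz(S,q,108))
```

```text
cap [[ 524.69380564 -241.1704702   138.        ]] [[ 526.66191544 -238.26565497  138.        ]] [[ 524.6482138  -236.41022094  142.03217404]] [[ 528.28845578 -238.35605454  139.14519847]]
red caps [[ 674.00273306 -273.60534079  138.        ]
 [ 392.97563763 -236.15951815  138.        ]] [[ 674.67612663 -279.47370422  138.        ]
 [ 392.28897535 -240.71292401  138.        ]]
base [[ 567.72814441 -238.41885247    0.        ]
 [ 486.31454504 -207.05597397    0.        ]
 [ 477.00297181 -278.75927447    0.        ]]
shoulder [[ 567.80285256 -228.66357006  108.        ]
 [ 494.10322275 -210.49190971  108.        ]
 [ 479.4999001  -242.26464104  108.        ]]
```

{"op": "send_rows", "data": {
  "commands": [
    [3,3.7,2,0,0,0,1],
    [6,7.3,4,0,0,0,1],
    [9,11,6,0,0,0,1],
    [12,14.6,8,0,0,0,1],
    [15,18.3,10,0,0,0,1],
    [18,22,12,0,0,0,1],
    [21,25.6,12,0,0,0,1],
    [24,29.3,12,0,0,0,1],
    [27,33,12,0,0,0,1],
    [30,36.6,12,0,0,0,1],
    [33,40.3,12,0,0,0,1],
    [36,44,12,0,0,0,1],
    [36,44,12,0,0,0,1],
    [36,44,12,0,0,0,1],
    [36,44,12,0,0,0,1],
    [36,44,12,0,0,0,1],
    [36,44,12,0,0,0,1],
    [36,44,12,0,0,0,1]
  ]
}}

```text
time: 1.6
tcp_pos: [524.8, -240.9, 333.7]
tool_rot: [-0.0, 0.993, 0.119, -0.0]
force: [-0.6, 0.2, 0.9]
finger_gap: 91.2
```

Run:
```python
from h import *
s=r.sense(); print(s['time'],s['qpos'].round(3),s['tcp_pos'],s['tool_rot'])
c=cam('wrist'); np.savez('w1.npz',**{k:np.array(v) for k,v in c.items()})
print(-c['R'].T@c['t'],c['R'])
cv2.imwrite('pics/w1.png',c['image'])
p=cv2.projectPoints(np.array([[526.,-239,138]]),np.array(c['rvec'],float),np.array(c['tvec'],float),np.array(c['mtx']),np.array(c['dist_coeffs']))[0];print(p)
```

```text
1.6 [-0.471  0.06   1.896 -0.     1.186  0.862] [ 524.84836362 -240.94402457  333.70623258] [-4.92678587e-05  9.92922427e-01  1.18764419e-01 -2.54345971e-04]
[ 602.65825659 -222.48971733  503.26208834] [[ 2.35109203e-01 -9.71968961e-01  5.01186552e-05]
 [-9.32364478e-01 -2.25514719e-01  2.82559007e-01]
 [-2.74627282e-01 -6.64789517e-02 -9.59249918e-01]]
[[[274.80591336 188.13480417]]]
```

View pics/w1.png

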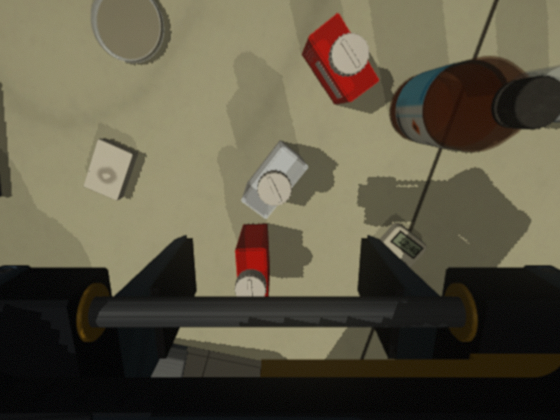

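The wrist view shows the clear flask's cap at (274,188) with a rib line on it. The red flasks are at (350,53) and (250,285). I'll enlarge the cap to get the rib and body angles.

Run:
```python
import numpy as np, cv2
c=np.load('w1.npz')
a=cv2.resize(c['image'][135:225,230:320],None,fx=6.5,fy=6.5,interpolation=2)
a=cv2.convertScaleAbs(a,alpha=1.3,beta=-60)
cv2.imwrite('pics/crop2.png',a)
```

```text
(no output)
```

View pics/crop2.png

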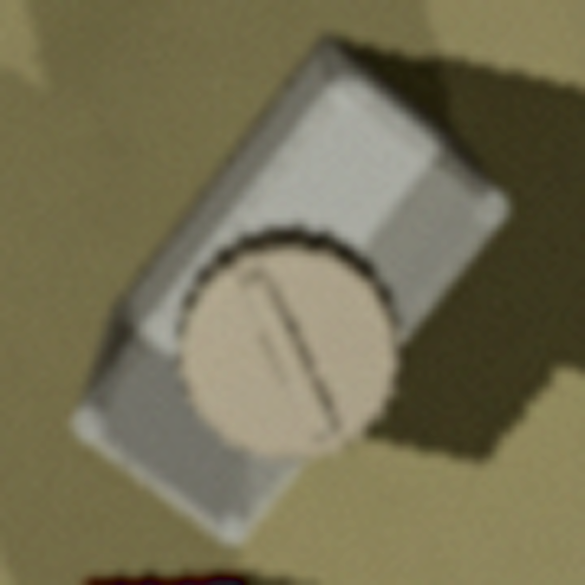

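Run:
```python
from h import *
c=np.load('w1.npz')
f=lambda q:np.array(q,float)/6.5+[229.6,134.6]
P=onz(c,f([[80,425],[235,538],[505,205]]),108); print(P.round(1),np.linalg.norm(np.diff(P,axis=0),axis=1))
d=P[2]-P[1]; print('flask yaw',np.arctan2(d[1],d[0]),'short',np.arctan2(*(P[1]-P[0])[1::-1]),'ctr',(P[0]+P[2])/2)
R=onz(c,f([[258,275],[336,432]]),140); d=R[1]-R[0]; print('rib',np.arctan2(d[1],d[0]),np.linalg.norm(d),R.mean(0)); print('cap',onz(c,f([[290,347]]),138))
# nearest points of the petri etc. not needed; base of other red flasks
print(onz(c,[[350,53],[250,285]],138))
```

```text
[[ 496.  -204.9  108. ]
 [ 481.2 -238.1  108. ]
 [ 554.5 -271.5  108. ]] [36.35995206 80.56771044]
flask yaw -0.4276697843162868 short -1.9884789781433763 ctr [ 525.25648773 -238.18120232  108.        ]
rib -2.4521383289871967 30.383644398036996 [ 525.48998109 -239.75895627  140.        ]
cap [[ 526.01124718 -238.32090919  138.        ]]
[[ 677.22726427 -279.77168813  138.        ]
 [ 402.18896181 -237.7508251   138.        ]]
```

Flask yaw is −0.43, the rib is at 0.69, so the cap is open about 1.12 rad. The flask centre is ≈(526,−239). Next I go down onto the cap.

{"op": "send_rows", "data": {
  "commands": [
    [0.1,0.2,-2,0,0,0.11,0.7],
    [0.1,0.2,-5,0,0,0.22,0.7],
    [0.1,0.2,-8,0,0,0.33,0.7],
    [0.1,0.2,-11,0,0,0.45,0.7],
    [0.1,0.2,-14,0,0,0.45,0.7],
    [0.1,0.2,-17,0,0,0.45,0.7],
    [0.1,0.2,-19,0,0,0.45,0.7],
    [0.1,0.2,-20.5,0,0,0.45,0.7],
    [0.1,0.2,-21.5,0,0,0.45,0.7],
    [0.1,0.2,-22,0,0,0.45,0.7],
    [0.1,0.2,-22,0,0,0.45,0.7],
    [0.1,0.2,-22,0,0,0.45,0.4],
    [0.1,0.2,-22,0,0,0.45,0.3],
    [0.1,0.2,-22,0,0,0.45,0.3],
    [0.1,0.2,-22,0,0,0.45,0.3],
    [0.1,0.2,-22,0,0,0.45,0.3],
    [0.1,0.2,-22,0,0,0.45,0.3],
    [0.1,0.2,-22,0,0,0.45,0.3]
  ],
  "grip_force": 20
}}

```text
time: 3.15
tcp_pos: [526.7, -238.0, 114.4]
tool_rot: [-0.0, 0.941, 0.338, 0.0]
force: [-2.3, 2.8, 7.4]
finger_gap: 37.6
```

{"op": "send_rows", "data": {
  "commands": [
    [0,0,0,0,0,-0.08,0.3],
    [0,0,0,0,0,-0.16,0.3],
    [0,0,0,0,0,-0.24,0.3],
    [0,0,0,0,0,-0.32,0.3],
    [0,0,0,0,0,-0.4,0.3],
    [0,0,0,0,0,-0.48,0.3],
    [0,0,0,0,0,-0.56,0.3],
    [0,0,0,0,0,-0.64,0.3],
    [0,0,0,0,0,-0.72,0.3],
    [0,0,0,0,0,-0.8,0.3],
    [0,0,0,0,0,-0.88,0.3],
    [0,0,0,0,0,-0.96,0.3],
    [0,0,0,0,0,-1.02,0.3],
    [0,0,0,0,0,-1.06,0.3],
    [0,0,0,0,0,-1.06,0.3],
    [0,0,0,0,0,-1.06,0.3]
  ]
}}

```text
time: 4.48
tcp_pos: [526.7, -238.2, 114.1]
tool_rot: [0.0, 0.983, -0.184, 0.0]
force: [-0.8, 0.3, 3.0]
finger_gap: 37.5
```

```bash
python3 -c "
from h import *
s=r.sense();print(s['force'],s['ft_torque'],s['tool_rot'])"
```

```text
[-0.81901162  0.29976946  3.02420102] [ 0.14501962  0.22550342 -0.00379325] [ 3.26343884e-05  9.82958270e-01 -1.83828779e-01  1.32804091e-04]
```

{"op": "send_rows", "data": {
  "commands": [
    [0,0,0,0,0,-0.03,0.3],
    [0,0,0,0,0,-0.06,0.3],
    [0,0,0,0,0,-0.09,0.3],
    [0,0,0,0,0,-0.12,0.3],
    [0,0,0,0,0,-0.12,0.3]
  ]
}}

```text
time: 4.9
tcp_pos: [526.7, -238.3, 114.1]
tool_rot: [0.0, 0.97, -0.243, 0.0]
force: [-1.3, 1.0, 4.2]
finger_gap: 37.6
```

```bash
python3 -c "
from h import *
s=r.sense();print(s['force'],s['ft_torque'],s['tool_rot'])
c=cam('wrist');cv2.imwrite('pics/w2.png',cv2.resize(c['image'][120:300,180:380],None,fx=3,fy=3))
np.savez('w2.npz',**{k:np.array(v) for k,v in c.items()})"
```

```text
[-1.33227376  1.04479443  4.199227  ] [-0.01366477  0.41753839  0.01477624] [ 8.04715698e-05  9.70013577e-01 -2.43050691e-01  1.26649778e-04]
```

View pics/w2.png

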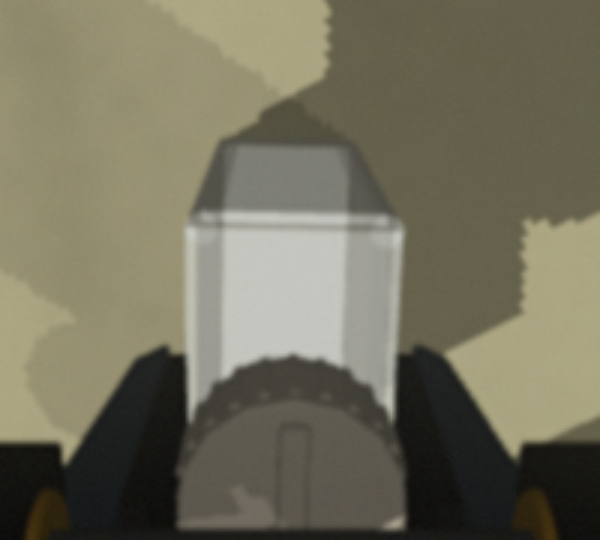

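The rib now lies nearly along the body. I'll turn it a little further against the stop to be sure.

{"op": "send_rows", "data": {
  "commands": [
    [0,0,0,0,0,-0.04,0.3],
    [0,0,0,0,0,-0.08,0.3],
    [0,0,0,0,0,-0.12,0.3],
    [0,0,0,0,0,-0.16,0.3],
    [0,0,0,0,0,-0.2,0.3],
    [0,0,0,0,0,-0.2,0.3],
    [0,0,0,0,0,-0.2,0.3]
  ]
}}

```text
time: 5.53
tcp_pos: [526.6, -238.1, 114.0]
tool_rot: [-0.0, 0.941, -0.338, 0.0]
force: [-1.9, -0.3, 4.5]
finger_gap: 37.7
```

```bash
python3 -c "
from h import *
s=r.sense();print(s['force'],s['ft_torque'],s['tool_rot'],s['qpos'])"
```

```text
[-1.86380169 -0.34152408  4.52360483] [0.11673758 0.43573516 0.00906543] [-4.51760897e-06  9.41290380e-01 -3.37598015e-01  3.40227245e-05] [-4.65038893e-01  3.31834945e-01  2.02373453e+00  2.42557427e-05
  7.85956715e-01  1.79446815e+00]
```

{"op": "send_rows", "data": {
  "commands": [
    [0,0,0,0,0,0,0.6],
    [0,0,0,0,0,0,0.8],
    [0,0,0,0,0,0,0.8],
    [0,0,0,0,0,0,0.8],
    [0,0,2,0,0,0,0.8],
    [0,0,5,0,0,0,0.8],
    [0,0,9,0,0,0,0.8],
    [0,0,12,0,0,0,0.8],
    [0,0,12,0,0,0,0.8],
    [0,0,12,0,0,0,0.8]
  ]
}}

```text
time: 6.37
tcp_pos: [527.4, -238.5, 235.5]
tool_rot: [0.0, 0.941, -0.339, 0.002]
force: [-0.1, -0.3, -0.4]
finger_gap: 72.8
```

```bash
python3 -c "
from h import *
s=r.sense();print(s['tcp_pos'],s['tool_rot'])
c=cam('wrist')
p=cv2.projectPoints(np.array([[526.,-239,138]]),np.array(c['rvec'],float),np.array(c['tvec'],float),np.array(c['mtx']),np.array(c['dist_coeffs']))[0].ravel();x,y=(p-[50,70]).astype(int);print(x,y,p)
cv2.imwrite('pics/w3.png',cv2.resize(c['image'][y:y+110,x:x+100],None,fx=5.4,fy=5.4,interpolation=2))
np.savez('w3.npz',**{k:np.array(v) for k,v in c.items()})"
```

```text
[ 527.35973101 -238.49226252  235.54411652] [ 1.80321082e-04  9.40931382e-01 -3.38593189e-01  1.65984352e-03]
227 146 [277.85275072 216.48936054]
```

View pics/w3.png

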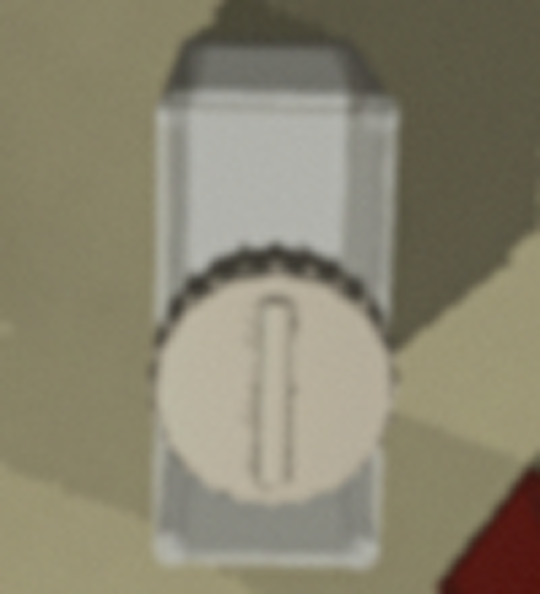

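Rib and body edges run parallel (both ≈0.02–0.03 rad off image vertical), and the flask turned with the tool at the end, so the cap is shut. Before the body grip I'll check clearances.

Run:
```python
from h import *
c=np.load('w3.npz'); print('red',onz(c,[[309,255],[327,235],[317,245]],108).round(),dep(c,[[317,245],[309,253]]).round())
f=np.load('first.npz')
T={k:f[k+'t'] for k in('range_z','mtx','dist_coeffs','R','t')}
q=[[450,95],[400,103],[300,120],[250,127],[450,70],[350,90],[312,100],[308,150],[425,165],[435,150]]
for a,b in zip(q,dep(T,q)): print(a,b.round())
S={k:f[k+'s'] for k in('range_z','mtx','dist_coeffs','R','t')}
q=[[235,100],[237,140],[238,180],[297,70]]
print(dep(S,q).round())
```

```text
red [[ 470. -232.  108.]
 [ 475. -257.  108.]
 [ 473. -244.  108.]] [[ 436. -229.   11.]
 [ 431. -213.    4.]]
[450, 95] [ 908. -568.  142.]
[400, 103] [ 772. -267.  407.]
[300, 120] [769.  80. 383.]
[250, 127] [769. 253. 378.]
[450, 70] [ 798. -405.  548.]
[350, 90] [774. -73. 542.]
[312, 100] [731.  59. 590.]
[308, 150] [733.  46. 189.]
[425, 165] [ 622. -392.  157.]
[435, 150] [ 651. -416.  230.]
[[ 735.   64.  408.]
 [ 739.   61.  230.]
 [ 725.  112.   79.]
 [ 653. -408.  212.]]
```

{"op": "send_rows", "data": {
  "commands": [
    [0,0,0,0,0,0,1],
    [0,0,-1,0,0,0,1],
    [0,0,-4,0,0,0,1],
    [0,0,-7,0,0,0,1],
    [0,0,-10,0,0,0,1],
    [0,0,-13,0,0,0,1],
    [0,0,-15,0,0,0,1],
    [0,0,-16,0,0,0,1],
    [0,0,-16.4,0,0,0,1],
    [0,0,-16.4,0,0,0,1],
    [0,0,-16.4,0,0,0,0.6],
    [0,0,-16.4,0,0,0,0.5],
    [0,0,-16.4,0,0,0,0.4],
    [0,0,-16.4,0,0,0,0.35],
    [0,0,-16.4,0,0,0,0.35],
    [0,0,-16.4,0,0,0,0.35],
    [0,0,-16.4,0,0,0,0.35],
    [0,0,-16.4,0,0,0,0.35]
  ],
  "grip_force": 35
}}

```text
time: 7.92
tcp_pos: [526.6, -238.1, 70.0]
tool_rot: [-0.0, 0.941, -0.339, 0.0]
force: [-0.8, -0.3, 0.6]
finger_gap: 40.7
```

{"op": "send_rows", "data": {
  "commands": [
    [0,0,0.3,0,0,0,0.3],
    [0,0,1,0,0,0,0.3],
    [0,0,3,0,0,0,0.3],
    [0,0,6,0,0,0,0.3],
    [0,0,9,0,0,0,0.3],
    [0,0,12,0,0,0,0.3],
    [0,0,15,0,0,0,0.3],
    [0,0,18,0,0,0,0.3],
    [0,0,21,0,0,0,0.3],
    [0,0,24,0,0,0,0.3],
    [-1,1.5,26,0,0,0.05,0.3],
    [-2.5,4,27,0,0,0.12,0.3],
    [-4,6.5,27,0,0,0.2,0.3],
    [-5.5,9,27,0,0,0.28,0.3],
    [-7,11.5,27,0,0,0.36,0.3],
    [-8.5,14,27,0,0,0.43,0.3],
    [-8.5,14,27,0,0,0.47,0.3],
    [-8.5,14,27,0,0,0.47,0.3],
    [-8.5,14,27,0,0,0.47,0.3]
  ]
}}

```text
time: 9.5
tcp_pos: [441.5, -98.1, 340.3]
tool_rot: [0.0, 0.994, -0.111, 0.0]
force: [0.1, -0.6, -2.2]
finger_gap: 40.2
```

```bash
python3 -c "
from h import *
s=r.sense();print(s['qpos'],s['force'],s['ft_torque'],s['tool_rot'],s['tcp_pos'])"
```

```text
[-2.70191721e-01 -1.81461322e-01  2.11095803e+00 -1.06715700e-04
  1.21148416e+00  1.52287877e+00] [ 0.06141106 -0.56238907 -2.24573618] [-0.00936968  0.04625096 -0.01717118] [ 9.77742837e-05  9.93832660e-01 -1.10889801e-01  2.94119209e-04] [441.51788329 -98.13551006 340.32573022]
```

{"op": "send_rows", "data": {
  "commands": [
    [0,0,0,0.004,0.02,0,0.3],
    [0,0,0,0.013,0.06,0,0.3],
    [0,0,0,0.024,0.11,0,0.3],
    [0,0,0,0.036,0.16,0,0.3],
    [0,0,0,0.048,0.21,0,0.3],
    [0,0,0,0.059,0.26,0,0.3],
    [0,0,0,0.07,0.31,0,0.3],
    [0,0,0,0.081,0.36,0,0.3],
    [0,0,0,0.093,0.41,0,0.3],
    [0,0,0,0.104,0.46,0,0.3],
    [0,0,0,0.115,0.51,0,0.3],
    [0,0,0,0.126,0.56,0,0.3],
    [0,0,0,0.138,0.61,0,0.3],
    [0,0,0,0.146,0.65,0,0.3],
    [0,0,0,0.151,0.67,0,0.3],
    [0,0,0,0.153,0.68,0,0.3],
    [0,0,0,0.153,0.681,0,0.3],
    [0,0,0,0.153,0.681,0,0.3],
    [0,0,0,0.153,0.681,0,0.3]
  ]
}}

```text
time: 11.08
tcp_pos: [441.6, -98.2, 340.1]
tool_rot: [-0.038, 0.934, -0.104, -0.339]
force: [-0.3, -0.3, -2.7]
finger_gap: 40.2
```

```bash
python3 -c "
from h import *
from scipy.spatial.transform import Rotation as Ro
s=r.sense();print(s['qpos'],s['force'])
q=s['tool_rot'];z=Ro.from_quat(q,scalar_first=True).as_matrix()[:,2];print('tilt',np.degrees(np.arccos(-z[2])),z,s['tcp_pos'])
c=cam('scene')
p=cv2.projectPoints(s['tcp_pos'].reshape(1,3),np.array(c['rvec'],float),np.array(c['tvec'],float),np.array(c['mtx']),np.array(c['dist_coeffs']))[0].ravel();x,y=(p-[80,75]).astype(int);print(p)
cv2.imwrite('pics/s2.png',cv2.resize(c['image'][y:y+150,x:x+160],None,fx=4,fy=4,interpolation=2))"
```

```text
[-0.25682235  0.19360533  1.85099309 -0.0234452   1.79352161  1.53861835] [-0.29161967 -0.30595162 -2.65546253]
tilt 39.92937517757251 [-0.62620535  0.14081591 -0.76683618] [441.59475859 -98.23568756 340.13041598]
[334.79831452 103.78694652]
```

View pics/s2.png

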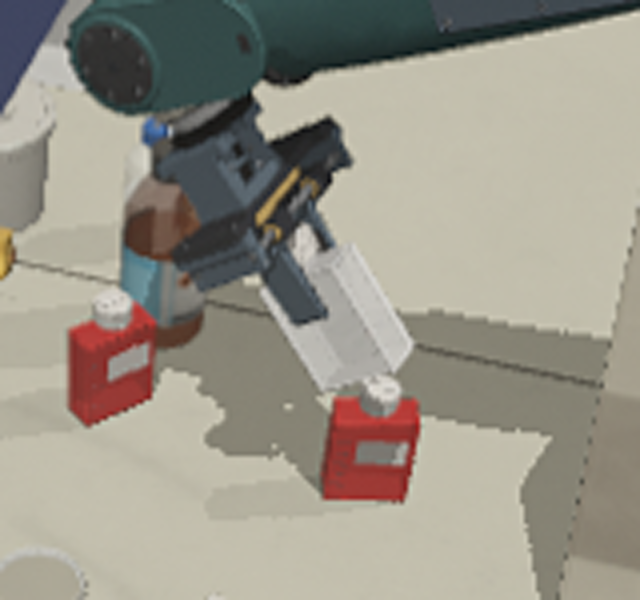

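The scene view shows the flask tipped in line with the fingers, well above the untouched red ones. The tool tilt is 39.9°. Now I hold.

{"op": "send_rows", "data": {
  "commands": [
    [0,0,0,0,0,0,0.3],
    [0,0,0,0,0,0,0.3],
    [0,0,0,0,0,0,0.3],
    [0,0,0,0,0,0,0.3],
    [0,0,0,0,0,0,0.3],
    [0,0,0,0,0,0,0.3],
    [0,0,0,0,0,0,0.3],
    [0,0,0,0,0,0,0.3],
    [0,0,0,0,0,0,0.3],
    [0,0,0,0,0,0,0.3],
    [0,0,0,0,0,0,0.3],
    [0,0,0,0,0,0,0.3],
    [0,0,0,0,0,0,0.3],
    [0,0,0,0,0,0,0.3],
    [0,0,0,0,0,0,0.3],
    [0,0,0,0,0,0,0.3],
    [0,0,0,0,0,0,0.3],
    [0,0,0,0,0,0,0.3],
    [0,0,0,0,0,0,0.3],
    [0,0,0,0,0,0,0.3]
  ]
}}

```text
time: 12.8
tcp_pos: [441.6, -98.1, 339.9]
tool_rot: [-0.038, 0.934, -0.104, -0.34]
force: [0.2, -0.7, -3.2]
finger_gap: 40.0
```

{"op": "send_rows", "data": {
  "commands": [
    [0,0,0,0,0,0,0.3],
    [0,0,0,0,0,0,0.3],
    [0,0,0,0,0,0,0.3],
    [0,0,0,0,0,0,0.3],
    [0,0,0,0,0,0,0.3],
    [0,0,0,0,0,0,0.3],
    [0,0,0,0,0,0,0.3],
    [0,0,0,0,0,0,0.3],
    [0,0,0,0,0,0,0.3],
    [0,0,0,0,0,0,0.3]
  ]
}}

```text
time: 13.63
tcp_pos: [441.6, -98.2, 339.9]
tool_rot: [-0.038, 0.934, -0.104, -0.34]
force: [-0.1, -1.0, -3.0]
finger_gap: 40.0
```

{"op": "send_rows", "data": {
  "commands": [
    [0,0,0,-0.004,-0.02,0,0.3],
    [0,0,0,-0.013,-0.06,0,0.3],
    [0,0,0,-0.024,-0.11,0,0.3],
    [0,0,0,-0.036,-0.16,0,0.3],
    [0,0,0,-0.048,-0.21,0,0.3],
    [0,0,0,-0.059,-0.26,0,0.3],
    [0,0,0,-0.07,-0.31,0,0.3],
    [0,0,0,-0.081,-0.36,0,0.3],
    [0,0,0,-0.093,-0.41,0,0.3],
    [0,0,0,-0.104,-0.46,0,0.3],
    [0,0,0,-0.115,-0.51,0,0.3],
    [0,0,0,-0.126,-0.56,0,0.3],
    [0,0,0,-0.138,-0.61,0,0.3],
    [0,0,0,-0.146,-0.65,0,0.3],
    [0,0,0,-0.151,-0.67,0,0.3],
    [0,0,0,-0.153,-0.68,0,0.3],
    [0,0,0,-0.153,-0.681,0,0.3],
    [0,0,0,-0.153,-0.681,0,0.3],
    [0,0,0,-0.153,-0.681,0,0.3]
  ]
}}

```text
time: 15.22
tcp_pos: [441.7, -98.2, 339.9]
tool_rot: [-0.0, 0.994, -0.11, -0.0]
force: [-0.6, 0.7, -3.4]
finger_gap: 39.6
```

{"op": "send_rows", "data": {
  "commands": [
    [0.2,2,0,0,0,0.03,0.3],
    [0.4,5,0,0,0,0.06,0.3],
    [0.6,8,0,0,0,0.09,0.3],
    [0.8,11,0,0,0,0.12,0.3],
    [1,14,0,0,0,0.15,0.3],
    [1.2,17,0,0,0,0.18,0.3],
    [1.4,20,-1,0,0,0.21,0.3],
    [1.6,23,-2,0,0,0.24,0.3],
    [1.8,26,-3,0,0,0.27,0.3],
    [2,29,-4,0,0,0.3,0.3],
    [2.1,32,-5,0,0,0.32,0.3],
    [2.1,34,-6,0,0,0.32,0.3],
    [2.1,34,-7,0,0,0.32,0.3],
    [2.1,34,-7,0,0,0.32,0.3],
    [2.1,34,-7,0,0,0.32,0.3],
    [2.1,34,-7,0,0,0.32,0.3]
  ]
}}

```text
time: 16.55
tcp_pos: [462.9, 241.3, 270.3]
tool_rot: [0.0, 0.999, 0.049, 0.0]
force: [0.7, 0.0, -3.2]
finger_gap: 39.6
```

Run:
```python
from h import *
s=r.sense();print(s['tcp_pos'],s['tool_rot'])
c=cam('wrist');np.savez('w4.npz',**{k:np.array(v) for k,v in c.items()})
# top plane points by depth in wrist view
z=c['range_z'];v,u=np.mgrid[0:420:2,0:560:2];uv=np.c_[u.ravel(),v.ravel()];P=dep(c,uv)
ok=(z[uv[:,1],uv[:,0]]>0)&(abs(P[:,2]-28)<5)&(abs(P[:,0]-463)<130)&(abs(P[:,1]-242)<130);P=P[ok]
print(len(P),P.min(0),P.max(0),np.percentile(P,[1,99],axis=0).round())
print(cv2.minAreaRect(P[:,:2].astype(np.float32)))
im=c['image'].copy()
cv2.polylines(im,[uv[ok].reshape(-1,1,2)],False,(0,0,0),1) if 0 else None
cv2.imwrite('pics/w4.png',im)
```

```text
[462.87282546 241.27063198 270.34012123] [4.88745928e-05 9.98798311e-01 4.90095001e-02 2.47069244e-05]
2181 [384.12590243 163.56141063  24.55328699] [547.88418997 315.20477602  29.31419762] [[398. 169.  25.]
 [544. 313.  29.]]
((464.6330871582031, 240.55886840820312), (154.11236572265625, 139.9881591796875), 5.574858665466309)
```

View pics/w4.png

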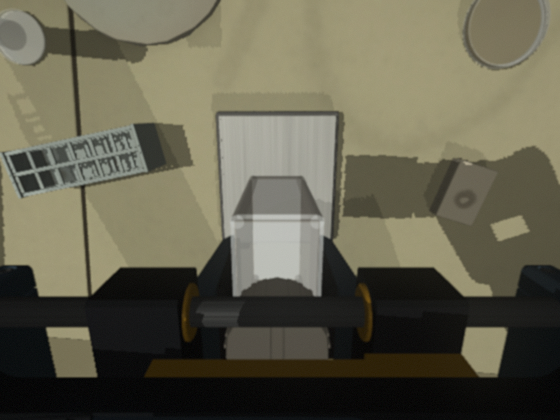

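The wrist view shows the bare grey plate with its far corners at (218,113) and (338,113). The flask sits square to it and the rib still runs along the body.

Run:
```python
from h import *
c=np.load('w4.npz')
P=onz(c,[[218,113],[338,113],[222,238],[336,238]],28);print(P.round(1),np.linalg.norm(P[1]-P[0]))
n=((P[0]-P[2])+(P[1]-P[3]));n/=np.linalg.norm(n);print(np.arctan2(n[1],n[0]),'ctr',(P[0]+P[1])/2-n*85)
```

```text
[[537.9 317.6  28. ]
 [551.7 176.7  28. ]
 [381.4 304.8  28. ]
 [395.9 155.9  28. ]] 141.5398237354093
0.10688607623017411 ctr [460.30067105 238.07937647  28.        ]
```

{"op": "send_rows", "data": {
  "commands": [
    [-0.1,-0.1,-1,0,0,0,0.3],
    [-0.1,-0.1,-3,0,0,0,0.3],
    [-0.1,-0.1,-6,0,0,0,0.3],
    [-0.1,-0.1,-9,0,0,0,0.3],
    [-0.1,-0.1,-12,0,0,0,0.3],
    [-0.1,-0.1,-14,0,0,0,0.3],
    [-0.1,-0.1,-15.5,0,0,0,0.3],
    [-0.1,-0.1,-16.2,0,0,0,0.3],
    [-0.1,-0.1,-16.5,0,0,0,0.3],
    [-0.1,-0.1,-16.7,0,0,0,0.3],
    [-0.1,-0.1,-16.8,0,0,0,0.3],
    [-0.1,-0.1,-16.9,0,0,0,0.3],
    [-0.1,-0.1,-16.9,0,0,0,0.3],
    [-0.1,-0.1,-16.9,0,0,0,0.3]
  ]
}}

```text
time: 17.77
tcp_pos: [461.9, 241.0, 101.5]
tool_rot: [-0.0, 0.999, 0.049, 0.0]
force: [0.1, -0.1, -3.9]
finger_gap: 39.9
```

{"op": "send_rows", "data": {
  "commands": [
    [0,0,-0.05,0,0,0,0.3],
    [0,0,-0.1,0,0,0,0.3],
    [0,0,-0.15,0,0,0,0.3],
    [0,0,-0.2,0,0,0,0.3],
    [0,0,-0.25,0,0,0,0.3],
    [0,0,-0.25,0,0,0,0.3]
  ]
}}

```text
time: 18.27
tcp_pos: [461.5, 240.8, 98.3]
tool_rot: [0.0, 0.999, 0.049, -0.0]
force: [0.1, -0.0, -3.3]
finger_gap: 40.3
```

Still carrying its weight at 98.3, so I lower in small steps.

{"op": "send_rows", "data": {
  "commands": [
    [0,0,-0.03,0,0,0,0.3],
    [0,0,-0.06,0,0,0,0.3],
    [0,0,-0.08,0,0,0,0.3],
    [0,0,-0.08,0,0,0,0.3]
  ]
}}

```text
time: 18.6
tcp_pos: [461.6, 240.9, 97.9]
tool_rot: [0.0, 0.999, 0.049, -0.0]
force: [-2.4, -1.0, 4.4]
finger_gap: 39.9
```

Contact. I release and go straight up.

{"op": "send_rows", "data": {
  "commands": [
    [0,0,0,0,0,0,0.46],
    [0,0,0,0,0,0,0.5],
    [0,0,0,0,0,0,0.6],
    [0,0,0,0,0,0,0.8],
    [0,0,0,0,0,0,0.95],
    [0,0,0,0,0,0,0.95],
    [0,0,0,0,0,0,0.95],
    [0,0,1,0,0,0,0.95],
    [0,0,3,0,0,0,0.95],
    [0,0,6,0,0,0,0.95],
    [0,0,9,0,0,0,0.95],
    [0,0,12,0,0,0,0.95],
    [0,0,15,0,0,0,0.95],
    [0,0,18,0,0,0,0.95],
    [0,0,20,0,0,0,0.95],
    [0,0,20,0,0,0,0.95],
    [0,0,20,0,0,0,0.95]
  ]
}}

```text
time: 20.02
tcp_pos: [461.9, 241.0, 299.1]
tool_rot: [-0.0, 0.999, 0.049, 0.001]
force: [0.2, -0.4, -0.5]
finger_gap: 86.3
```

Run:
```python
from h import *
c=cam('wrist');np.savez('w5.npz',**{k:np.array(v) for k,v in c.items()})
cv2.imwrite('pics/w5.png',cv2.resize(c['image'][80:300,180:380],None,fx=2.7,fy=2.7,interpolation=2))
```

```text
(no output)
```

View pics/w5.png

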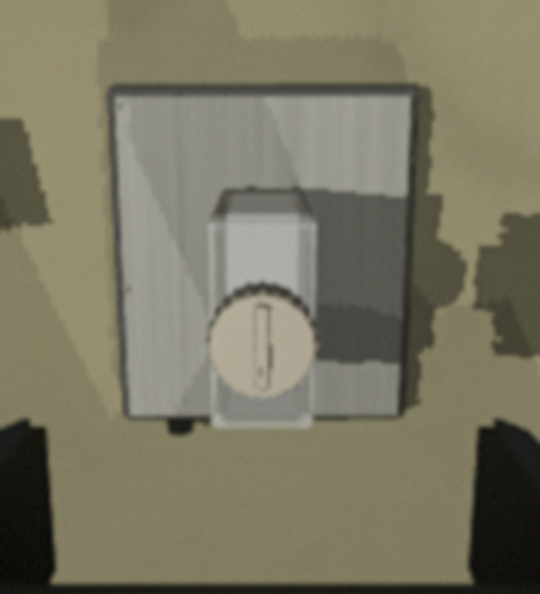

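Run:
```python
from h import *
c=np.load('w5.npz');f=lambda q:np.array(q,float)/2.7+[179.8,79.8]
P=onz(c,f([[110,88],[415,88],[403,415],[126,415]]),28);print(P.round(1),P.mean(0),np.linalg.norm(P-np.roll(P,1,0),axis=1))
print('cap',onz(c,f([[262.5,345]]),166))
B=onz(c,f([[210,217],[316,217],[312,425],[212,425]]),136);print(B.mean(0),B.round(1))
R=onz(c,f([[263,306],[261,388]]),168);d=R[0]-R[1];e=B[0]+B[1]-B[2]-B[3];print('rib',np.arctan2(d[1],d[0]),'body',np.arctan2(e[1],e[0]))
```

```text
[[538.2 319.4  28. ]
 [552.2 177.5  28. ]
 [391.1 160.2  28. ]
 [377.  302.9  28. ]] [464.64017067 239.98774726  28.        ] [162.0668203  142.55271039 162.04078914 143.39886571]
cap [[458.80680679 240.01198831 166.        ]]
[458.7063009  239.99012856 136.        ] [[497.2 263.2 136. ]
 [501.  224.4 136. ]
 [420.2 216.7 136. ]
 [416.4 255.7 136. ]]
rib 0.07476581044246652 body 0.09376002608070307
```

The flask stands upright within about 5 mm of the plate centre, its rib is within 0.02 rad of the body axis, and the gripper is clear.

```bash
python3 -c "
from h import *
print(r.close_job())"
```

```text
the job is handed in; nothing more can be done
None
```

I did the job as asked and handed it in at about 20 s of the 61 s allowed.

- **Cap:** It started about 1.1 rad open. I turned it clockwise until the flask began to turn with it at the stop. Because of that, the flask had turned about 0.25 rad by the time I lifted it.
- **Tip:** I lifted the flask about 27 cm and tipped it to 39.9° by the tool reading. The hold lasted over 2.5 s, and a scene picture showed no slip in the grip.
- **Set down:** I brought it upright and lowered it onto the grey plate. The wrist force went from about −3 N to +4 N at contact. I then opened the fingers and lifted straight up.

**Last checks:**
- **Cap shut:** The rib was within 0.02 rad of the body's long axis, which is as fine as I could measure.
- **Position:** The flask stood upright about 3 to 6 mm from the plate centre along x. My estimates of the plate centre disagreed by about 4 mm. The plate's outline measured about 8 mm short of the 170 × 150 mm given.
- **Surroundings:** The gripper was about 20 cm above its release height, touching nothing. I saw no other object moved, but I took no full picture of the bench at the end.

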